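Spacer blocks home in the drilling jig

ROBOT

A 6-joint arm with a two-finger parallel gripper is mounted at the origin on the work surface. World frame = base frame: x ahead of the robot, y to its left, z up, the work surface at z = 0. Lengths are in mm, angles in rad, forces in N, time in s.
With the tool pointing down it reaches from about 275 to 875 mm from the base axis. Payload 12.5 kg.
Tool frame: the origin (TCP) lies midway between the tips of the shut fingers; the grasp point (between the pads) lies 19 mm behind it; x points along the fingers, y is the direction in which the jaws open and shut, and the axes are right-handed (so a half turn about x gives the same grasp; the last joint's range is limited). The gripper opens to 85 mm and grips with 20 to 120 N. Pads are 22 mm wide; open, the fingers measure 114 mm over their backs; the gripper's body (76 mm by 85 mm) begins 54 mm behind the grasp point. The pads swing forward as they close: fully open they stand 13 mm farther back than shut.
Start: joints at [-1.224, 0.351, 1.652, -0, 1.139, -0.085], TCP at [230.195, -499.494, 231.29] pointing down, gripper open.
Joint ranges: [-2.75, 2.75], [-0.79, 2.1], [0.01, 2.65], [-1.57, 4.71], [0.07, 3.14], [-2.87, 2.87]. Speed limits (rad/s): [2.22, 2.22, 2.79, 3.14, 3.14, 3.14].

INTERFACE

Orientations are given as a rotation vector (axis times angle).
In Python, from bench import robot, optics, ticket gives the robot as it stands. Calls block until the motion is done:
- robot.move_pose(position, orientation): joint-space move of the TCP to a pose.
- robot.move_linear(position, attitude=None, rate=150, f_stop=None): straight line of the TCP; attitude=None keeps the orientation; rate is the mean speed in mm/s. With f_stop (N) it stops when the force on the tool has changed by that much, and returns True; else False.
- robot.move_joints(angles): joint-space move.
- robot.release() and robot.close_gripper(): open the fingers fully, or close them until they stop; the grip force is fixed at half the most.
- robot.hold(seconds).
- robot.solve_ik(position, orientation): joint angles nearest the present ones, or None.
- robot.get_obs(): the state.
- optics.grab_frame(name): name is "scene" or "top"; returns a dict with "img" (420x560x3 uint8, red, green, blue), "fx", "fy", "cx", "cy" (pixels), "distortion" ([k1, k2, p1, p2, k3] as OpenCV has them; the pictures are not rectified), "rvec" (rotation vector, rad) and "tvec" (3), from world to camera coordinates, as OpenCV has them. Camera axes: x right, y down, z forward; pixel columns grow to the right and rows downward; lengths in mm; the calibration is good to about 2 mm. A picture is of the moment at which its call begins. There is no depth.
A pose or a line that the arm cannot do raises robot.MotionError and nothing moves.
- ticket.hand_in(): hands the job in, once; it reports no verdict.
The state is a dict: "time": time; "joint_positions": joint angles; "joint_vel": joint speeds; "effort": joint torques, N m; "ee_pos": TCP position; "orientation": TCP orientation; "ft_force": force on the tool from outside, world axes, zero at the start; "ft_torque": the same for the moment, N m; "opening": opening from 0.0 (shut) to 1.0 (fully open).
Only numpy, scipy, OpenCV 4.12 (cv2) and the standard library are available. Lean on these libraries where they do the work, as an engineer would, in place of code of your own. Each camera call takes 0.05 s, during which the arm holds its last target. There are 200 camera calls.

TASK

With the fingertips, gently push the row of five pale wooden blocks along the channel until the row is tight together and fully home against the blue end stop. Then push the red keeper arm round by its knob until it lies fully across the channel behind the last block. Do not grip or lift anything, and leave the other things on the bench where they are.

Things in the scene. Friction and masses are not known exactly. Their poses are not given: they have to be found in the camera images.
- rail: Fixed aluminium channel, drilling jig. Origin: on the bench, mid-width; +y runs along the channel to the end stop. Inside 42 mm wide (x -21 to +21), floor 12 mm above the bench, side walls 7 mm thick, top 22 mm above the bench. Open tail at y = -200 mm, stop face at y = +170 mm. A blue pivot block, 24 mm high, stands outside the -x wall (x -58 to -28, y -38 to -4 mm).
- end_stop (a point): Foot of the flat face of the blue end stop, at channel floor height (12 mm), mid-width. The stop is 70 mm wide, 20 mm thick and ends 60 mm above the bench. Rail x 0, y +170 mm.
- block1_mid (a point): Centre (half-way up) of a loose pale wooden block in the channel: 36 mm along it, 40 mm across, 40 mm high, about 60 g, dark round hole on top. Five touch in one row; this is number 1 counted from the end stop (the leading one). Home, its centre is 18 mm from the stop's face.
- block2_mid (a point): Centre (half-way up) of a loose pale wooden block in the channel: 36 mm along it, 40 mm across, 40 mm high, about 60 g, dark round hole on top. Five touch in one row; this is number 2 counted from the end stop.
- block3_mid (a point): Centre (half-way up) of a loose pale wooden block in the channel: 36 mm along it, 40 mm across, 40 mm high, about 60 g, dark round hole on top. Five touch in one row; this is number 3 counted from the end stop.
- block4_mid (a point): Centre (half-way up) of a loose pale wooden block in the channel: 36 mm along it, 40 mm across, 40 mm high, about 60 g, dark round hole on top. Five touch in one row; this is number 4 counted from the end stop.
- block5_mid (a point): Centre (half-way up) of a loose pale wooden block in the channel: 36 mm along it, 40 mm across, 40 mm high, about 60 g, dark round hole on top. Five touch in one row; this is number 5 counted from the end stop (the last, nearest the tail). With the whole row home its rear face lies 180 mm from the stop's face, at the rail's y = -10 mm.
- keeper (a joint): Angle of the red keeper arm about its vertical pivot, 0 to 2.356 rad, growing anticlockwise from above. At 0 it points along the rail's (-x, -y) diagonal, away from the channel; at 0.785 along -y; at 2.356 (its stop) along +x, square across the channel, its flank 3 mm behind the row when home. It turns stiffly (1 N at the knob) and stays where left.
- keeper_pivot (a point): Pivot of the keeper arm, 31 mm above the bench, at the rail's x = -45 mm, y = -21 mm. The arm is 82 mm long, 16 mm wide, and swings above the side walls, 26 to 36 mm above the bench.
- keeper_knob (a point): Middle of the upright red round knob on the keeper arm: 19 mm diameter, from 36 to 72 mm above the bench (this point at 54 mm), 70 mm from the pivot.
- brush: Paint brush with a wooden handle lying on the bench (origin under it, at bench level). To be left alone.
- spray_can: Yellow and blue spray can, 60 mm diameter, 170 mm high (origin under it, at bench level). To be left alone.
- jar: Jar, 64 mm diameter, 90 mm high (origin under it, at bench level). To be left alone.
- screwdriver: Screwdriver lying on the bench (origin under it, at bench level). To be left alone.
- spare_block: A dark wooden spare block, 36 x 40 x 40 mm, standing on the bench beside the rail, not part of the row (origin under it, at bench level). To be left alone.
- tub: Red open plastic tub, 120 mm diameter, 100 mm high (origin under it, at bench level). To be left alone.
- tape_measure: Yellow tape measure, 62 x 34 x 62 mm, standing on the bench beside the rail (origin under it, at bench level). To be left alone.
Things that resemble listed ones, but are neither listed nor needed, are in the scene too. What is shaped like the part that bears block5_mid but green or purple is not meant.

How it is judged:
By the outcome, as a careful person would: the job done as asked, in the order asked, and still so for the second after the job is handed in, with the robot touching nothing.
It also fails if it takes over 53 s, if anything falls off the work surface, if the arm or the gripper's body presses on something with over 40 N, if the wrist force passes 120 N, or if a joint passes its speed limit or range.

## Working session

There is one attempt and no reset: what is moved stays moved. The work goes in short steps, each a Python script; the robot and the scene stay as the last script left them, time stands still between calls to the robot, and variables do not carry over. Pictures are saved under pics/ and viewed, about 8 in all and at most 12, crops included, and the job is handed in when it is done.

```bash
mkdir -p pics; python3 - <<'E'
from bench import robot,optics
import cv2,pickle
for n in("scene","top"):
    f=optics.grab_frame(n);pickle.dump(f,open(f"pics/{n}0.pkl","wb"))
    cv2.imwrite(f"pics/{n}0.png",cv2.resize(f["img"][:,:,::-1],(800,600),interpolation=cv2.INTER_CUBIC))
    print(n,f["fx"],f["fy"],f["cx"],f["cy"],f["distortion"],f["rvec"],f["tvec"])
o=robot.get_obs();print(o)
E
```

```text
scene 482.10545667089747 482.10545667089747 279.19087782829627 208.3488290920102 [-0.10727758  0.          0.          0.          0.        ] [ 1.88385911  1.80175763 -0.5889167 ] [ -36.59658525 -356.99593591 1652.35477372]
top 408.4739950826863 408.4739950826863 279.6031402184395 210.738095661763 [-0.09767711  0.          0.          0.          0.        ] [ 2.12052111 -2.13059638  0.17677436] [  35.79965104  529.48030983 1374.32249516]
{'time': 0.1, 'joint_positions': array([-1.22359911e+00,  3.51184252e-01,  1.65234301e+00,  9.09110572e-06,
        1.13907820e+00, -8.46231248e-02]), 'joint_vel': array([-0.00173858, -0.00076225, -0.00185056,  0.00056462, -0.00182614,
       -0.00085484]), 'effort': array([ 6.78310862e-04, -5.06829965e+01, -2.91869491e+01, -1.01810315e-04,
        2.69766271e-03,  3.03241370e-05]), 'ee_pos': array([ 230.1052636 , -499.23856385,  230.81770494]), 'orientation': array([ 1.98294344,  0.43596105, -1.983196  ]), 'ft_force': array([ 0.52388177,  0.42217842, -0.19078525]), 'ft_torque': array([ 0.03941275, -0.0471231 ,  0.04652583]), 'opening': 1.0023247672617914}
```

View pics/scene0.png

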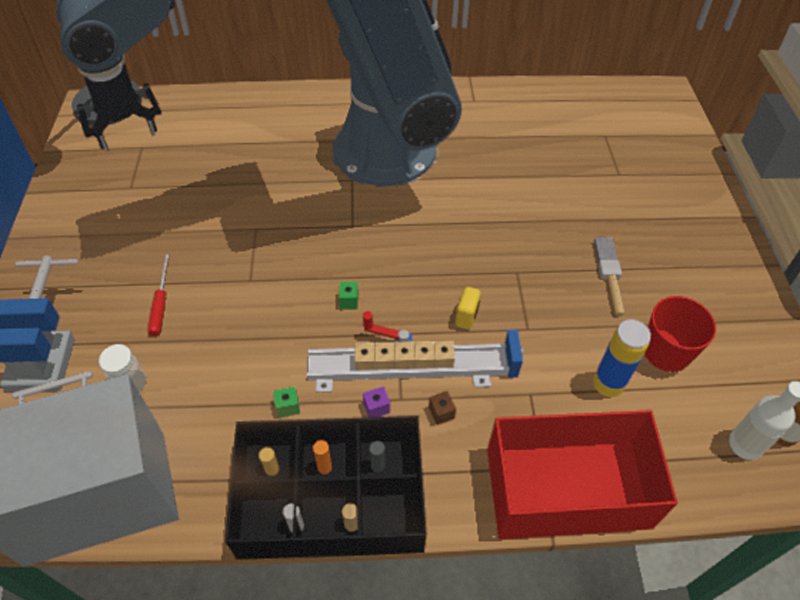

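View pics/top0.png

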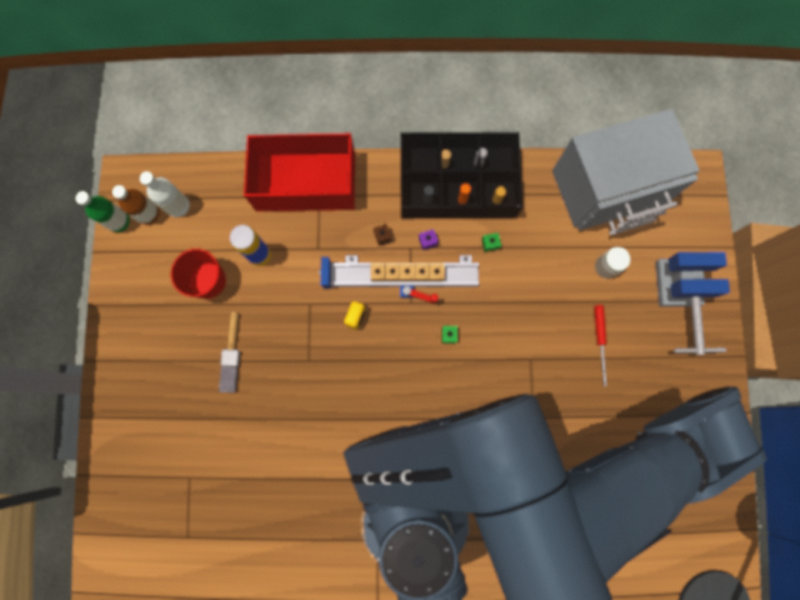

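The scene picture shows the pale row at (355–455, 355), the tail at (308, 365), the blue stop at (515, 353), the knob at (368, 320) and the pivot at (403, 336). The top picture shows the same things: the row at (372–445, 271), stop at (326, 271), tail at (478, 274).
Things that could be confused with the row or keeper: green blocks at scene (348, 295) and (286, 402), purple (376, 401), dark spare (442, 406), the yellow tape measure (467, 308). The pale row in the channel is the one I want. I'll check it in close crops.

```bash
python3 - <<'E'
import cv2,pickle
for n,(x0,y0,w,h,s) in {"scene":(205,205,170,80,4.7),"top":(215,160,130,85,6)}.items():
    im=pickle.load(open(f"pics/{n}0.pkl","rb"))["img"][y0:y0+h,x0:x0+w,::-1]
    cv2.imwrite(f"pics/{n}0c.png",cv2.resize(im,None,fx=s,fy=s,interpolation=cv2.INTER_CUBIC))
E
```

```text
(no output)
```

View pics/scene0c.png

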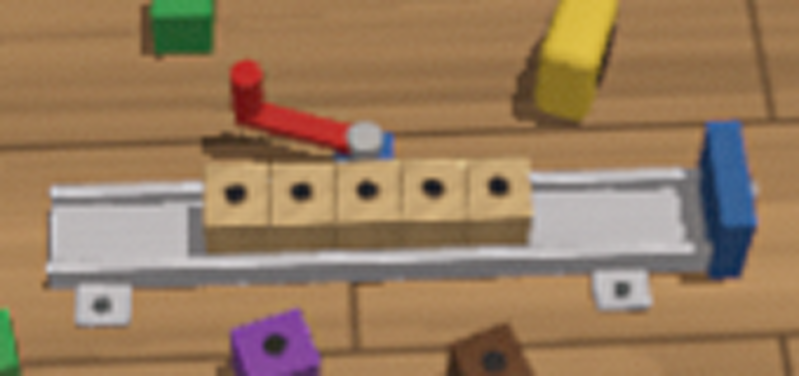

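View pics/top0c.png

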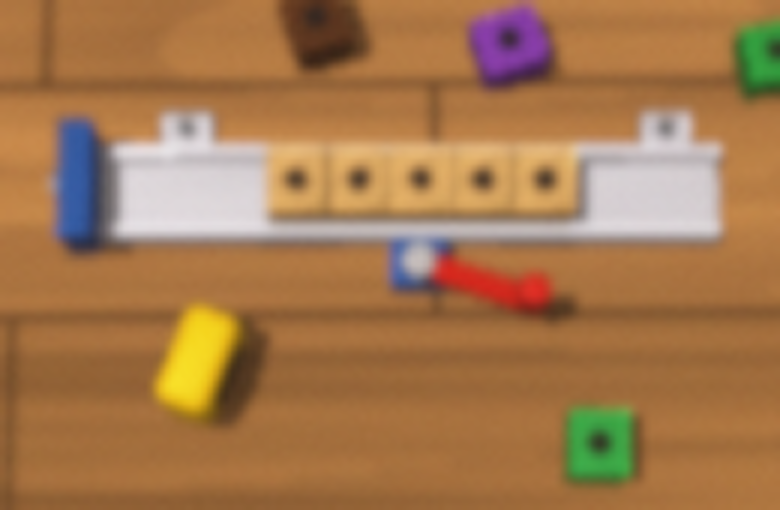

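```bash
cat > fit.py <<'E'
import cv2,numpy as np
from scipy.optimize import least_squares
def proj(f,P): return cv2.projectPoints(np.float64(P),np.float64(f["rvec"]),np.float64(f["tvec"]),np.array([[f["fx"],0,f["cx"]],[0,f["fy"],f["cy"]],[0,0,1]]),np.float64(f["distortion"]))[0][:,0]
def R(a): return np.array([[np.cos(a),-np.sin(a)],[np.sin(a),np.cos(a)]])
def model(p):  # x,y,yaw,s(front face of row),keeper
    x,y,a,s,k=p
    L=[[0,s-18-36*i,52] for i in range(5)]
    d=k-0.75*np.pi
    L+=[[-45+70*np.cos(d),-21+70*np.sin(d),72]]
    L+=[[-28,-200,22],[28,-200,22]]
    L=np.array(L,float);L[:,:2]=L[:,:2]@R(a).T+[x,y];return L
def nat(c,s,o): return (np.array(c,float)+.5)/s-.5+o
E
cat > m1.py <<'E'
from fit import *
import pickle
S=pickle.load(open("pics/scene0.pkl","rb"));T=pickle.load(open("pics/top0.pkl","rb"))
cs=nat([(498,186),(432,187),(367,189),(301,191),(235,193),(246,68),(52,190),(50,266)],4.7,[205,205])
ct=nat([(296,179),(358,179),(420,179),(483,179),(545,179),(535,291),(721,240),(721,146)],6,[215,160])
for name,use in(("both",(1,1)),("scene",(1,0)),("top",(0,1))):
    f=lambda p:np.r_[use[0]*(proj(S,model(p))-cs).ravel(),use[1]*(proj(T,model(p))-ct).ravel()]
    r=least_squares(f,[550,0,1.57,90,.5]);print(name,r.x.round(3),r.cost)
    if name=="both":
        print(f(r.x).reshape(-1,2).round(1).tolist());b=r.x
# stop face top corners check
c=np.array([[-35,170],[35,170],[35,190],[-35,190.]])@R(b[2]).T+b[:2];c=np.c_[c,[60]*4]
print(((proj(S,c)-[205,205]+.5)*4.7).round(),((proj(T,c)-[215,160]+.5)*6).round())
E
python3 m1.py
```

```text
both [ 6.04556e+02  3.76860e+01 -8.00000e-03  6.79780e+01  4.27000e-01] 1.9163932385895879
[[-0.3, -0.2], [-0.1, 0.0], [-0.1, -0.0], [0.0, -0.1], [0.2, -0.1], [0.2, 0.1], [-0.3, -1.2], [-0.7, 0.7], [0.1, -0.0], [0.0, -0.0], [-0.0, -0.0], [-0.2, 0.0], [-0.3, 0.0], [-0.4, -0.1], [-0.2, -0.5], [-0.6, -0.1]]
scene [ 6.0456e+02  3.8575e+01 -4.0000e-03  6.7292e+01  4.2600e-01] 1.224635674927541
top [ 6.04546e+02  3.62010e+01 -1.20000e-02  6.91020e+01  4.27000e-01] 0.1222853101979205
[[705. 119.]
 [722. 225.]
 [759. 224.]
 [741. 118.]] [[ 88. 235.]
 [ 92. 118.]
 [ 58. 118.]
 [ 54. 235.]]
```

The fit agrees between the two cameras to about 2 mm. The rail is at (604.6, 37.7) with yaw about −0.01. The row front is at rail y ≈ 68, so it has about 102 mm to go. The keeper is at ≈ 0.43 rad. Next I'll check IK and push the row.

```bash
cat > h.py <<'E'
import numpy as np
from scipy.spatial.transform import Rotation as Ro
from bench import robot,optics,ticket
O=np.array([604.6,37.7]);YAW=-.008
def W(x,y,z): c,s=np.cos(YAW),np.sin(YAW); return [O[0]+c*x-s*y,O[1]+s*x+c*y,z]
def att(psi,sg=1): # tool down; push face normal at angle psi from rail +y
    a=psi+YAW; ty=sg*np.array([np.cos(a),np.sin(a),0]); tx=np.array([0,0,-1.])
    return Ro.from_matrix(np.c_[tx,ty,np.cross(tx,ty)]).as_rotvec()
def arc(d,back,z,r=70): # tool centre behind knob with arm direction d
    return W(-45+r*np.cos(d)+back*np.sin(d),-21+r*np.sin(d)-back*np.cos(d),z)
E
python3 - <<'E'
from h import *
for sg in(1,-1):
    print(sg,[ (None if q is None else q.round(2).tolist()) for q in [robot.solve_ik(W(0,-148,28),att(0,sg)),robot.solve_ik(W(0,-20,28),att(0,sg))]])
    for d in(-1.93,-1,0): 
        q=robot.solve_ik(arc(d,25,45),att(d,sg));print(d,None if q is None else q.round(2))
E
```

```text
1 [[-0.26, 0.72, 1.61, -0.0, 0.81, -0.25], [-0.05, 0.71, 1.63, -0.0, 0.8, -0.04]]
-1.93 [-0.17  0.56  1.88 -0.    0.7   1.77]
-1 [-0.18  0.65  1.7  -0.    0.79  0.83]
0 [-0.09  0.72  1.56 -0.    0.86 -0.08]
-1 [None, None]
-1.93 [-0.17  0.56  1.88 -0.    0.7  -1.37]
-1 [-0.18  0.65  1.7   0.    0.79 -2.31]
0 None
```

```bash
python3 - <<'E'
from h import *
import cv2,pickle
robot.close_gripper()
robot.move_pose(W(0,-150,110),att(0))
robot.move_linear(W(0,-150,28),rate=120)
print(robot.get_obs()["ee_pos"].round(1),robot.get_obs()["ft_force"].round(2))
hit=robot.move_linear(W(0,-10,28),rate=35,f_stop=7)
o=robot.get_obs();print(hit,o["time"],o["ee_pos"].round(1),o["ft_force"].round(2),"target home tcp ~",W(0,-21,28))
f=optics.grab_frame("scene");pickle.dump(f,open("pics/s1.pkl","wb"))
cv2.imwrite("pics/s1.png",cv2.resize(f["img"][195:295,195:385,::-1],None,fx=4.2,fy=4.2,interpolation=cv2.INTER_CUBIC))
E
```

```text
[ 603.9 -112.5   28.7] [-0.47  1.06  0.4 ]
True 6.8667 [604.3  15.8  27.8] [ 0.61 -2.08  2.28] target home tcp ~ [np.float64(604.4320017919943), np.float64(16.70067199641601), 28]
```

View pics/s1.png

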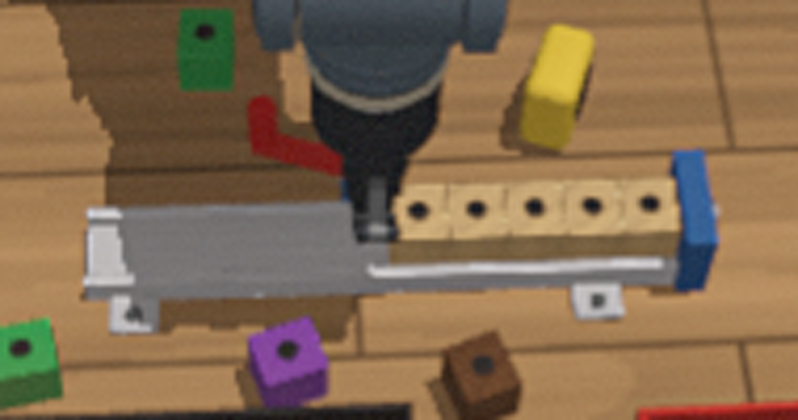

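The blocks are in one row, with block 1 (hole at 649, 203) right against the blue stop. The TCP stopped within 1 mm of the predicted home position. I'll press once more to confirm it, back off, and swing the keeper.

```bash
python3 - <<'E'
from h import *
import cv2,pickle
P=lambda m:(lambda o:print(m,round(o["time"],1),o["ee_pos"].round(1),o["ft_force"].round(1)))(robot.get_obs())
x,y,_=robot.get_obs()["ee_pos"]
h=robot.move_linear([x,y+5,28],rate=15,f_stop=12);P(("seat",h))
robot.move_linear(W(0,-36,28),rate=60)
robot.move_linear(W(0,-36,125),rate=150)
d0=.427-.75*np.pi
robot.move_pose(arc(d0,34,125),att(d0))
robot.move_linear(arc(d0,34,46),rate=100);P("down")
print("touch",robot.move_linear(arc(d0,20,46),rate=40,f_stop=10))
for d in np.linspace(d0,-.12,11)[1:]:
    h=robot.move_linear(arc(d,20,46),att(d),rate=50,f_stop=15);P((round(d,2),h))
    if h: break
f=optics.grab_frame("scene")
cv2.imwrite("pics/s2.png",cv2.resize(f["img"][195:295,195:385,::-1],None,fx=4.2,fy=4.2,interpolation=cv2.INTER_CUBIC))
E
```

```text
('seat', True) 7.1 [604.2  15.7  27.5] [ 0.7 -2.4  1.6]
down 10.9 [503.  -36.2  46.5] [ 0.1  0.2 -0. ]
touch False
(np.float64(-1.75), False) 11.8 [526.6 -48.   45.9] [-0.8 -0.8  0.1]
(np.float64(-1.57), False) 12.2 [538.8 -52.7  45.9] [ 0.  -1.  -0.4]
(np.float64(-1.39), False) 12.6 [551.7 -55.2  46. ] [-0.1 -1.  -0.9]
(np.float64(-1.21), False) 13.0 [564.8 -55.4  45.9] [ 0.2  1.1 -0.2]
(np.float64(-1.02), False) 13.4 [577.8 -53.2  45.9] [-0.1 -0.3 -0.1]
(np.float64(-0.84), False) 13.9 [590.1 -48.8  45.9] [-0.1  0.2  0. ]
(np.float64(-0.66), False) 14.3 [601.5 -42.2  45.9] [ 0.2 -0.4 -0.2]
(np.float64(-0.48), False) 14.7 [611.5 -33.6  46. ] [ 0.1  0.6 -0. ]
(np.float64(-0.3), False) 15.1 [619.8 -23.5  46. ] [ 1.  -1.5  0.4]
(np.float64(-0.12), False) 15.5 [626.1 -11.9  46. ] [-0.5 -0.2 -0. ]
```

View pics/s2.png

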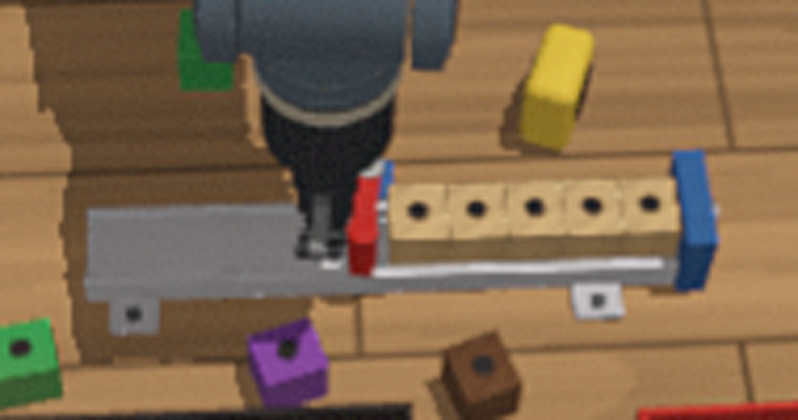

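The keeper is nearly across (red arm at x ≈ 365) and the row is still at the stop. Now the final push to the keeper's stop, then retreat and check.

```bash
python3 - <<'E'
from h import *
import cv2,pickle
P=lambda m:(lambda o:print(m,round(o["time"],1),o["ee_pos"].round(1),o["ft_force"].round(1)))(robot.get_obs())
h=robot.move_linear(arc(0,10,46),att(0),rate=20,f_stop=10);P(h)
print("expect contact at",arc(0,20.5,46))
x,y,_=robot.get_obs()["ee_pos"]
h=robot.move_linear([x,y+6,46],rate=15,f_stop=14);P(h)
robot.move_linear([x,y-25,46],rate=60)
robot.move_linear([x,y-25,140],rate=150)
robot.move_pose([420,-330,230],att(0));P("away")
for n in("scene","top"):
    f=optics.grab_frame(n);pickle.dump(f,open(f"pics/{n}3.pkl","wb"))
    x0,y0,w,hh,s=(205,205,170,80,4.7) if n=="scene" else (215,160,130,85,6)
    cv2.imwrite(f"pics/{n}3c.png",cv2.resize(f["img"][y0:y0+hh,x0:x0+w,::-1],None,fx=s,fy=s,interpolation=cv2.INTER_CUBIC))
E
```

```text
True 16.1 [627.8  -4.6  46. ] [ 0.7 -4.7  2.7]
expect contact at [np.float64(629.2672035455887), np.float64(-3.9986698737561426), 46]
True 16.4 [627.8  -4.7  46. ] [-0.3 -3.9  3.6]
away 19.1 [ 420.5 -329.4  229.6] [-0.4 -0.2  0.1]
```

View pics/scene3c.png

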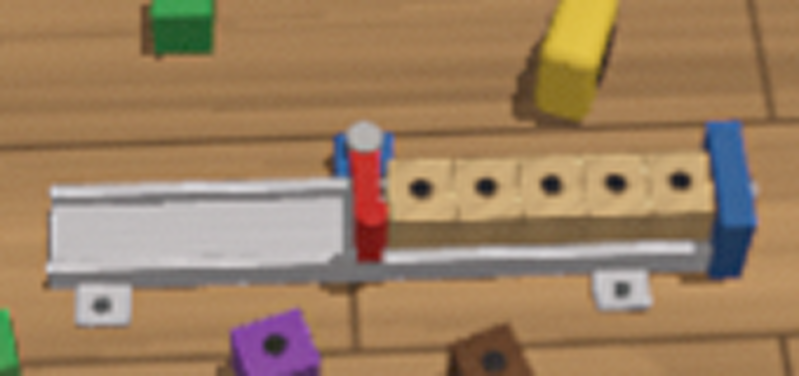

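View pics/top3c.png

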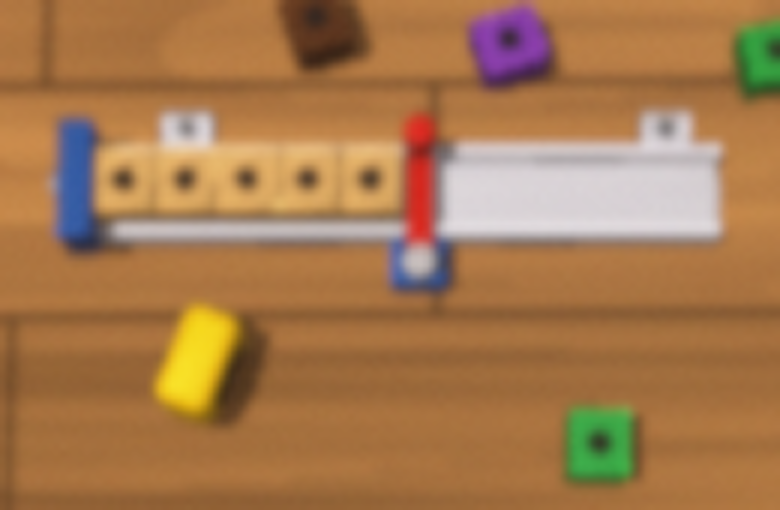

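The views show the row tight against the blue stop (block holes at x = 124 to 370 in the top crop, evenly spaced), the keeper square across behind it, and the neighbouring things unmoved. One numeric check before handing in.

```bash
python3 - <<'E'
from fit import *
import pickle
S=pickle.load(open("pics/scene3.pkl","rb"));T=pickle.load(open("pics/top3.pkl","rb"))
cs=nat([(681,181),(616,183),(551,184),(486,186),(421,188),(370,208),(52,190),(50,266)],4.7,[205,205])
ct=nat([(124,179),(185,179),(247,179),(308,179),(370,179),(420,131),(721,240),(721,146)],6,[215,160])
f=lambda p:np.r_[(proj(S,model(p))-cs).ravel(),(proj(T,model(p))-ct).ravel()]
r=least_squares(f,[604,37,0,170,2.3]);print(r.x.round(3),f(r.x).reshape(-1,2).round(1).tolist())
# frame differences outside rail
for n in("scene","top"):
    a,b=[cv2.GaussianBlur(pickle.load(open(f"pics/{n}{i}.pkl","rb"))["img"],(5,5),0).astype(int) for i in(0,3)]
    m=(abs(a-b).max(2)>40).astype(np.uint8);print(n,[tuple(s) for s in cv2.connectedComponentsWithStats(m)[2][1:] if s[4]>8])
E
```

```text
[ 6.04652e+02  3.80510e+01 -9.00000e-03  1.69543e+02  2.34100e+00] [[-0.4, -0.2], [-0.2, -0.2], [-0.2, -0.0], [-0.1, -0.1], [-0.1, -0.1], [-0.1, 0.0], [-0.2, -1.3], [-0.6, 0.7], [-0.3, -0.2], [-0.2, -0.1], [-0.3, -0.1], [-0.2, -0.1], [-0.3, -0.1], [-0.1, -0.4], [-0.4, -0.4], [-0.7, -0.1]]
scene [(np.int32(43), np.int32(0), np.int32(29), np.int32(21), np.int32(318)), (np.int32(95), np.int32(0), np.int32(13), np.int32(20), np.int32(113)), (np.int32(115), np.int32(0), np.int32(9), np.int32(8), np.int32(50)), (np.int32(65), np.int32(0), np.int32(116), np.int32(150), np.int32(5291)), (np.int32(231), np.int32(0), np.int32(9), np.int32(13), np.int32(80)), (np.int32(244), np.int32(0), np.int32(20), np.int32(7), np.int32(110)), (np.int32(304), np.int32(0), np.int32(5), np.int32(13), np.int32(43)), (np.int32(315), np.int32(0), np.int32(7), np.int32(20), np.int32(89)), (np.int32(323), np.int32(0), np.int32(6), np.int32(20), np.int32(80)), (np.int32(109), np.int32(10), np.int32(9), np.int32(11), np.int32(52)), (np.int32(126), np.int32(10), np.int32(6), np.int32(15), np.int32(53)), (np.int32(303)
[... 3173 characters left out ...]
(319), np.int32(3), np.int32(4), np.int32(10)), (np.int32(266), np.int32(331), np.int32(6), np.int32(8), np.int32(23)), (np.int32(271), np.int32(330), np.int32(9), np.int32(8), np.int32(53)), (np.int32(281), np.int32(331), np.int32(5), np.int32(8), np.int32(22)), (np.int32(254), np.int32(333), np.int32(6), np.int32(7), np.int32(24)), (np.int32(260), np.int32(332), np.int32(5), np.int32(5), np.int32(19)), (np.int32(300), np.int32(340), np.int32(54), np.int32(80), np.int32(1621)), (np.int32(275), np.int32(356), np.int32(13), np.int32(6), np.int32(49)), (np.int32(321), np.int32(414), np.int32(6), np.int32(6), np.int32(21)), (np.int32(278), np.int32(416), np.int32(7), np.int32(4), np.int32(19))]
```

```bash
python3 -c "
from bench import ticket;print(ticket.hand_in())"
```

```text
the job is handed in; nothing more can be done
None
```

The row of five pale blocks is home against the blue end stop, the keeper lies across the channel behind it, and the job is handed in. Using shut fingertips, I pushed the row about 102 mm until the force rose, then pressed it once more. I then swung the keeper round by its knob until a 10 N and a 14 N push no longer moved it, and backed well clear. The robot's clock stood at about 19 s.

**Last checks, from both cameras:**
- **Row:** the front face fits at 169.5 mm against a nominal 170, and the blocks are evenly spaced with no visible gaps.
- **Keeper:** the angle fits at 2.341 rad against its stop at 2.356. I put the 0.015 rad difference down to measuring error, since the knob did not move under the second push.
- **Other things:** in the final close crops the nearby blocks and tape measure look unmoved. Comparing the first and last pictures also showed changes where the arm and its shadow had moved. I did not look closely at the brush, can, jar, tub and screwdriver again, but the tool never went near them.

No check failed.

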